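# Index a printed gear under the inspection camera

## Robot

A 6-joint arm with a two-finger parallel gripper is mounted at the origin on a cart in front of the work surface, level with it; the furniture and walls round the work are solid. World frame = base frame: x ahead of the robot, y to its left, z up, the work surface at z = 0. Lengths are in m, angles in rad, forces in N, time in s.
With the tool pointing down it reaches from about 0.3 to 0.775 m from the base axis. Payload 14.6 kg.
Tool frame: the origin (TCP) lies midway between the tips of the shut fingers; the grasp point (between the pads) lies 19 mm behind it (grasp_offset is the distance from the TCP to the grasp point, in m); z points along the fingers, y is the line along which they close (so a half turn about z gives the same grasp; the last joint's range is limited). The gripper opens to 94 mm and grips with 3 to 60 N. Pads are 16 mm wide; open, the fingers measure 119 mm over their backs; the gripper's body (75 mm by 177 mm) begins 78 mm behind the grasp point.
Start: joints at [-1.38, 0.3, 1.521, -0, 1.321, -0.067], TCP at [0.14, -0.532, 0.205] pointing down, gripper open.
Joint ranges: [-3.03, 3.03], [-0.79, 2.21], [0.23, 2.52], [-1.04, 4.18], [0, 3.07], [-2.55, 2.55]. Speed limits (rad/s): [2.22, 2.22, 2.57, 3.14, 3.14, 3.14].

## Interface

Orientations are given as [roll, pitch, yaw] about the fixed x, y, z axes, in that order (R = Rz(yaw) Ry(pitch) Rx(roll)).
In Python, from station import * gives the robot as it stands. The module is installed in compiled form; this text tells all that it offers.
- The arm moves only by the tool send_rows, never from a script. Its argument "rows" is a list of rows, each an object of numbers: "dx", "dy", "dz": the shift along the tool's x, y, z in mm; "roll": the turn about the tool's z in degrees; "jaw": the closure, from -1 (fully open) to 1 (shut). In form: [{"dx": .., "dy": .., "dz": .., "roll": .., "jaw": ..}, ...]. A call has 1 to 12 rows; each row shifts and turns the commanded pose from where the row before left it, along the tool's axes as they then stand; what a row does not reach is not made up. A row lasts 1/12 s, in which the tool goes at most 41.7 mm and 7.16 degrees, less where a joint would pass 70% of its speed; a pose out of reach is approached as far as the arm can. A call is refused whole if a number of a shift passes 41.7 or a number of a turn 7.16, either way. A call with a gripper value outside its range is refused whole. The fingers move at their own pace and stop on an object; "force" is the grip in N (left out, the last holds). Time passes only in rows, so rows that do not move let the fingers close. It gives the time, the measured TCP pose, the force, the opening and the grip force at its end, in the units of the state.
- get_obs(): the state, without advancing time (a new reading comes with each control period).
- camera(name): name is "scene" or "top" or "wrist"; returns a dict with "frame" (384x512x3 uint8, red, green, blue), "z_map" (384x512 float32, m along the optical axis (not along the pixel's ray), 0 where there is no reading), "camera_matrix" (3x3 intrinsics, pixels), "rvec" (rotation vector, rad) and "tvec" (3), from world to camera coordinates, as OpenCV has them. Camera axes: x right, y down, z forward; pixel columns grow to the right and rows downward; lengths in m; the calibration is good to about 2 mm. A picture is of the moment at which its call begins.
- hand_in(): hands the job in; it is judged then, once.
The state is a dict: "time_s": time; "qpos": joint angles; "joint_vel": joint speeds; "tau": joint torques, N m; "ee_pos": TCP position; "eef_rot": TCP orientation; "force": force on the tool from outside, world axes, zero at the start; "moment": the same for the moment, N m; "grip_width": finger opening in m; "grip_force": force on a finger pad.
Only numpy, scipy, OpenCV 4.12 (cv2) and the standard library are available. Lean on these libraries where they do the work, as an engineer would, in place of code of your own. Each camera call takes 0.05 s, during which the arm holds its last target. There are 200 camera calls.

## Task

Set the printed gear flat between the four dowels on the slide's carriage. Then pull the index plunger, slide the carriage across until the gear is under the inspection camera (the head with the wide flat ring light), and let the plunger drop fully home in the index hole there. Feel for the hole without forcing the pin against the index bar, and do not bump the camera or disturb the two black parts lying near the gear.

Things in the scene. Friction and masses are not known exactly. Their poses are not given: they have to be found in the camera images.
- slide_base: Indexing slide: aluminium tooling plate 225 x 370 x 12 mm on the worktop with two steel rails along its y axis. Origin on the worktop under the carriage's middle position; x points away from the robot, y left along the slide. A steel index bar (26 wide, 338 long, top face 24 mm above the worktop) lies along its front at x = -55 mm, under the plunger. Two heads hang over its ends.
- camera_stand: Inspection camera on a steel column, 227 mm tall, behind one end of the slide (left or right varies): square grey camera body, short lens, wide flat white ring light 68 mm across. Origin at the column's foot on the plate; the ring light hangs 70 mm in front of it. 230 mm along the slide, at the other end, stands a slim round lamp with a conical hood, as tall.
- camera_axis (a point): Centre of the underside of the camera's ring light, 145 mm above the worktop, over the line along which the nest travels (110 mm behind the plunger's line). When the plunger is home in the hole on this side, the nest stands within 14 mm of below this point.
- nest (a point): Centre of the gear's seat on the carriage's flat top, 36 mm above the worktop; axes as slide_base. Four 6 mm steel dowels with domed tops stand 8 mm above the plate, their axes 24.7 mm from this point at 60, 120, 240 and 300 degrees from its x axis, which leaves the gear 1.2 mm all round. Along its x axis fingers have room, 36 mm between the dowels.
- gear_center (a point): Orange printed spur gear, 41 mm across, 10 mm thick at the teeth, 14 mm at the hub, lying flat on the worktop; this point is on its axis, 7 mm above its underside. Grip it across the teeth.
- clamp_knob_center (a point): Bystander: small black clamp knob with a stem, 35 mm across and 33 mm tall, lying near the gear; point half-way up. Leave it where it is.
- ribbed_cap_center (a point): Bystander: black ribbed cap, 42 mm across and 14 mm tall, lying near the gear; point half-way up. Leave it where it is.
- knob_grip (a point): Middle of the plunger's black round pull knob (upright, 26 mm diameter, 11 mm above and below this point), 64 mm above the worktop when home; it sits on the carriage 110 mm in front (-x) of the nest. Below it a steel sleeve, 19 mm across (nut 25 mm at its foot), stands on the carriage's flat lug, 36 mm wide, whose top is 28 mm below this point at home.
- plunger (a joint): Lift of the index plunger (m): 0 home, 0.014 right up. A spring draws it down with 6 N at 0, 8.5 N right up. At home its flat-ended 10 mm pin reaches 10 mm below the index bar's top, so above 0.010 it is clear of the bar. Let go over the plain bar, the pin rests on it at 0.010 and rides along until it meets a hole, where it snaps down to 0 and holds the carriage.
- carriage (a joint): Carriage position along slide_base's y axis (m): near 0 at the start, stops at +-0.132; about 2 N moves it, about 3 N with the pin riding on the bar. The bar's place varies by hand setting: 45 mm load slot at 0, one 11.6 mm round hole each side at -0.115 and +0.115, all give or take 0.013. From 0.042 to 0.095 either side the bar is always plain.

How it is judged:
On the way, in this order (a step that is already met when the one before it is completed fails the run):
1. the gear lies flat between the four dowels of the carriage (horizontal distance between gear_center and nest below 0.004 m and z of gear_center in the frame of nest between 0.005 and 0.009 m and angle between gear_center's own z axis and vertical below 0.1 rad), for 0.2 s.
2. the plunger is pulled out of the load slot and the carriage is moving across (value of joint plunger above 0.008 m and (value of joint carriage above 0.035 m or value of joint carriage below -0.035 m)), for 0.1 s.
At the end, for the whole second after the job is handed in: The carriage stands at rest with the plunger fully home (within 1.5 mm of its lowest position) in the index hole on the camera's side, the nest within 18 mm of the camera's axis, and the gear still flat between the four dowels (within 4 mm of the nest's centre, on the plate) (all of step 1 and value of joint plunger below 0.0015 m and horizontal distance between nest and camera_axis below 0.018 m and velocity of joint carriage between -0.01 and 0.01 m/s); the robot touches nothing.
It fails at once if the index pin is forced against the index bar with more than 25 N (contact force between plunger and index_bar above 25 N).
It fails at once if the camera stand is bumped (more than 3 N) (contact force between camera_stand and anything else above 3 N).
It fails at once if the clamp knob is pushed more than 25 mm away (distance of clamp_knob_center from where it was at the start of the episode above 0.025 m).
It fails at once if the ribbed cap is pushed more than 25 mm away (distance of ribbed_cap_center from where it was at the start of the episode above 0.025 m).
It also fails if it takes over 58 s, if anything falls off the work surface, if the arm or the gripper's body presses on something with over 40 N, if the wrist force passes 120 N, or if a joint passes its speed limit or range.

## Working session

There is one attempt and no reset: what is moved stays moved. The work goes in short steps, Python scripts to look and compute and a tool call to move; the robot and the scene stay as the last step left them, time stands still between calls to the robot, and variables do not carry over. Pictures are saved under pics/ and viewed, at most 10 in all, crops included, and the job is handed in when it is done.

Besides the shell and the picture viewer there is one more tool, called after "Request:" as name([rows], argument=value, ...), one row to a line, values as JSON. send_rows: Moves the arm, as the interface text tells. Its arguments: {"type":"object","properties":{"rows":{"type":"array"},"force":{"type":"number"}},"required":["rows"]}

```bash
mkdir -p pics
cat > h.py <<'E'
from station import *
import numpy as np, cv2
def shot(n):
    c=camera(n); R=cv2.Rodrigues(np.array(c["rvec"],float))[0]; t=np.array(c["tvec"],float).ravel(); K=np.array(c["camera_matrix"],float)
    return c["frame"],c["z_map"],K,R,t
def ray(u,v,K,R,t,h):
    d=R.T@np.linalg.inv(K)@np.array([u,v,1.]); o=-R.T@t
    return o+d*(h-o[2])/d[2]
def cloud(z,K,R,t):
    v,u=np.mgrid[:z.shape[0],:z.shape[1]]
    p=np.stack([(u-K[0,2])/K[0,0]*z,(v-K[1,2])/K[1,1]*z,z],-1)
    return (p-t)@R
def save(n,f,s=1.0):
    f=cv2.resize(f,None,fx=s,fy=s,interpolation=cv2.INTER_CUBIC); cv2.imwrite("pics/"+n,cv2.cvtColor(f,cv2.COLOR_RGB2BGR))
E
python3 - <<'E'
from h import *
o=get_obs(); print(o["time_s"],o["ee_pos"],o["eef_rot"],o["grip_width"])
a=shot("top"); b=shot("scene")
save("top0.png",a[0],1.5); save("scene0.png",b[0],1.5)
np.savez("top0.npz",f=a[0],z=a[1],K=a[2],R=a[3],t=a[4]); np.savez("scene0.npz",f=b[0],z=b[1],K=b[2],R=b[3],t=b[4])
E
```

```text
0.0 [ 0.14016814 -0.53155871  0.20486849] [-3.14039034e+00 -8.07119694e-05  2.57789119e-01] 0.09419421626650255
```

View pics/top0.png

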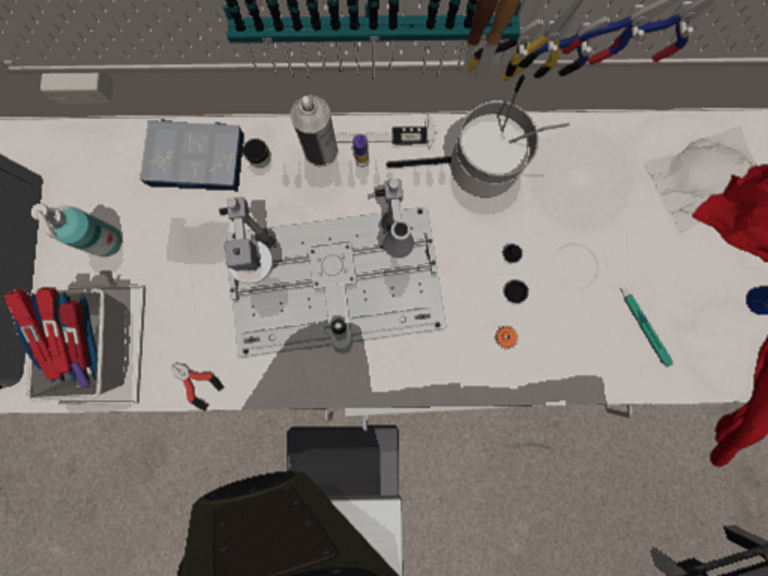

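View pics/scene0.png

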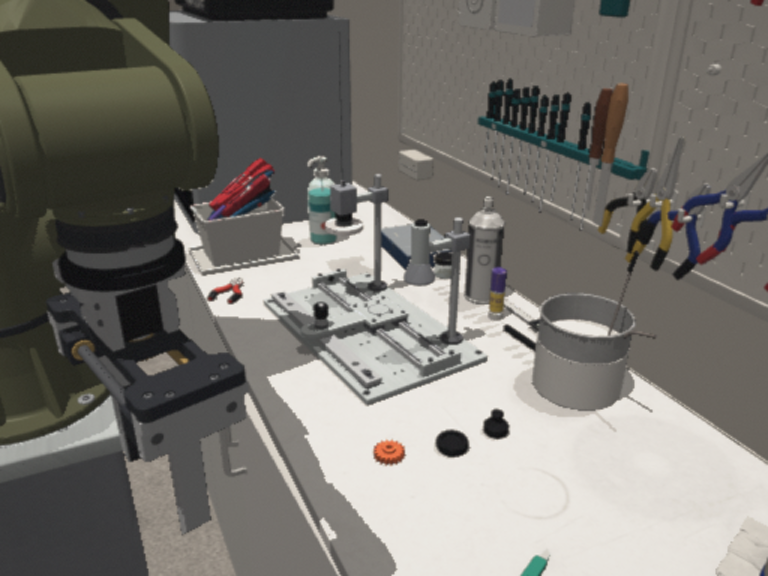

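The top view shows the camera with its ring light at the left (+y) end, around (250,258). The lamp is at (398,238), the plunger knob at (338,326), the nest circle at (333,265) and the orange gear at (506,337). The black cap is at (515,291) and the clamp knob at (512,253).

Run:
```python
from h import *
for n in("top0","scene0"):
    d=np.load(n+".npz"); f,z,K,R,t=[d[k] for k in "fzKRt"]
    P=cloud(z,K,R,t); hsv=cv2.cvtColor(f,cv2.COLOR_RGB2HSV)
    m=((hsv[...,0]<14)&(hsv[...,1]>140)&(hsv[...,2]>110)&(P[...,2]<.05)&(P[...,2]>-.02)&(P[...,1]<-.1)).astype(np.uint8)
    nn,l,s,c=cv2.connectedComponentsWithStats(m)
    for i in range(1,nn):
        if s[i,4]>30: print(n,"orange",s[i],c[i],ray(*c[i],K,R,t,.010),P[l==i].mean(0))
    k=((hsv[...,2]<60)&(P[...,2]>-.02)&(P[...,2]<.11)&(P[...,0]>.28)&(P[...,0]<.7)&(P[...,1]>-.4)&(P[...,1]<.3)).astype(np.uint8)
    nn,l,s,c=cv2.connectedComponentsWithStats(k)
    for i in range(1,nn):
        if s[i,4]>25 and s[i,4]<900: print(n,"black",s[i],c[i].round(1),"z med/max",np.median(P[l==i],0).round(3),P[l==i][:,2].max().round(3), ray(*c[i],K,R,t,.07).round(4))
d=np.load("top0.npz"); f,z,K,R,t=[d[k] for k in "fzKRt"]
P=cloud(z,K,R,t)
for u,v in [(222,177),(225,217),(167,172),(265,157),(160,236),(295,218),(152,150),(285,139)]:
    print(u,v,P[v,u].round(4))
save("crop0.png",f[120:250,140:310],4.5)
print(K[0,0],(-R.T@t).round(3))
```

```text
top0 orange [331 218  13  14 127] [337.28346457 224.51968504] [ 0.41985011 -0.35181249  0.01      ] [ 0.41983859 -0.35166225  0.0106156 ]
top0 black [254 139   8  16  77] [257.6 147.1] z med/max [ 0.627 -0.145  0.02 ] 0.107 [ 0.6178 -0.1433  0.07  ]
top0 black [170 153  14  12  87] [176.9 158.5] z med/max [0.599 0.071 0.02 ] 0.069 [0.5906 0.0634 0.07  ]
top0 black [335 163  13  12 110] [341.2 168.6] z med/max [ 0.568 -0.367  0.017] 0.037 [ 0.5587 -0.3551  0.07  ]
top0 black [336 187  16  15 175] [343.5 194. ] z med/max [ 0.501 -0.372  0.013] 0.018 [ 0.4935 -0.3572  0.07  ]
top0 black [220 213  11  10  70] [225.3 217.9] z med/max [ 0.437 -0.061  0.074] 0.078 [ 0.4378 -0.0603  0.07  ]
top0 black [140 251   9   9  39] [144. 255.] z med/max [0.348 0.157 0.01 ] 0.013 [0.3503 0.1381 0.07  ]
top0 black [128 265  10   9  42] [132.8 268.9] z med/max [0.313 0.184 0.011] 0.014 [0.3177 0.164  0.07  ]
scene0 orange [250 294  19  15 217] [259.10138249 300.73732719] [ 0.41577135 -0.35784402  0.01      ] [ 0.41659044 -0.3561882   0.00852032]
scene0 black [258 161  15  17  70] [265.7 170.2] z med/max
[... 333 characters left out ...]
[ 0.517 -0.082  0.021] 0.025 [ 0.485  -0.1566  0.07  ]
scene0 black [293 222  12   7  35] [297.  225.7] z med/max [ 0.617 -0.153  0.016] 0.019 [ 0.5688 -0.2323  0.07  ]
scene0 black [323 274  16  18 199] [330.4 283.5] z med/max [ 0.564 -0.377  0.014] 0.033 [ 0.5205 -0.434   0.07  ]
scene0 black [291 288  21  16 266] [301.2 295.4] z med/max [ 0.497 -0.378  0.01 ] 0.015 [ 0.456  -0.4401  0.07  ]
222 177 [ 0.5473 -0.0487  0.0359]
225 217 [ 0.4397 -0.0598  0.0739]
167 172 [0.5255 0.0492 0.2225]
265 157 [ 0.5531 -0.156   0.2298]
160 236 [0.3964 0.1157 0.0132]
295 218 [ 0.4385 -0.2401  0.0121]
152 150 [0.6323 0.1483 0.0011]
285 139 [ 0.6596 -0.2212 -0.0019]
347.0161254215257 [ 0.384 -0.131  0.935]
```

View pics/crop0.png

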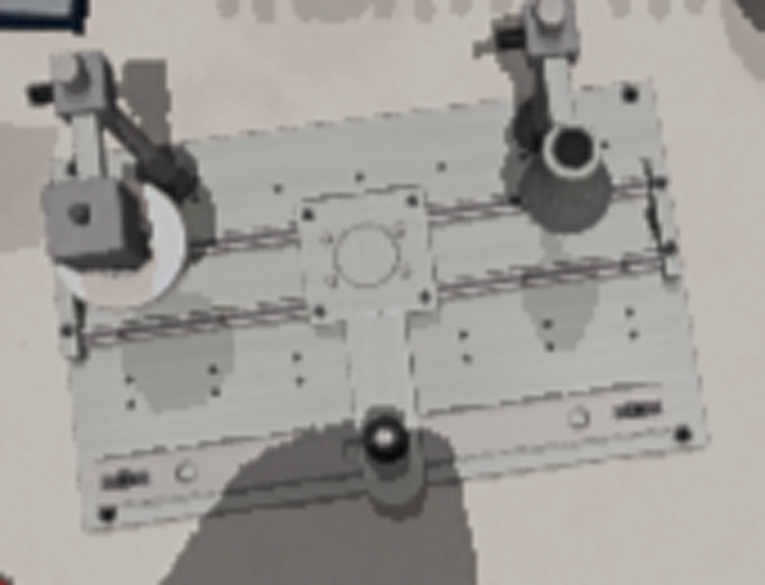

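The crop shows both index holes, at crop px (187,471) on the camera side and (578,418) on the other. The nest circle is at (366,255), the knob at (385,438) and the plate screws at (107,513) and (683,434).

```bash
cat >> h.py <<'E'
from scipy.spatial.transform import Rotation as Ro
def need(x,y,z,yaw=None):
    o=get_obs(); T=Ro.from_euler("xyz",o["eef_rot"]); d=T.inv().apply(np.array([x,y,z])-o["ee_pos"])*1e3
    r=0 if yaw is None else -np.degrees((yaw-o["eef_rot"][2]+np.pi)%(2*np.pi)-np.pi)
    print("need dx dy dz",d.round(1),"roll",round(r,1),"at",np.round(o["ee_pos"],4),np.round(o["eef_rot"],3))
E
python3 - <<'E'
from h import *
d=np.load("top0.npz"); f,z,K,R,t=[d[k] for k in "fzKRt"]
c=lambda u,v:(140+(u+.5)/4.5-.5,120+(v+.5)/4.5-.5)
A=ray(*c(187,471),K,R,t,.024);B=ray(*c(578,418),K,R,t,.024);N=ray(*c(366,255),K,R,t,.036);k=ray(*c(385,436),K,R,t,.075)
s1=ray(*c(107,513),K,R,t,.014);s2=ray(*c(683,434),K,R,t,.014)
S=[ray(*c(*q),K,R,t,.038) for q in((308,215),(412,200),(320,312),(425,297))]
print("holes",A.round(4),B.round(4),np.hypot(*(A-B)[:2])); print("nest",N.round(4),"screws mean",np.mean(S,0).round(4),"knob",k.round(4),np.hypot(*(N-k)[:2]))
for p,q in((A,B),(s1,s2)):
    v=p-q; print("yaw",np.arctan2(-v[0],v[1]))
v=N-k; print("yaw nk",np.arctan2(v[1],v[0]))
need(.419,-.353,.12,.258)
E
```

```text
holes [0.4256 0.0586 0.024 ] [ 0.4531 -0.1685  0.024 ] 0.22879857049691565
nest [ 0.5492 -0.046   0.036 ] screws mean [ 0.5484 -0.0463  0.038 ] knob [ 0.4409 -0.0603  0.075 ] 0.10929528017360458
yaw 0.12050495444962102
yaw 0.12161561081113732
yaw nk 0.13119535891109776
need dx dy dz [ 315.1 -101.5   85.1] roll -0.0 at [ 0.1402 -0.5316  0.205 ] [-3.141 -0.     0.258]
```

Request:
send_rows([
  {"dx": 35,"dy": -11.3,"dz": 0,"jaw": -0.4},
  {"dx": 35,"dy": -11.3},
  {"dx": 35,"dy": -11.3},
  {"dx": 35,"dy": -11.3},
  {"dx": 35,"dy": -11.3,"dz": 10},
  {"dx": 35,"dy": -11.3,"dz": 15},
  {"dx": 35,"dy": -11.3,"dz": 20},
  {"dx": 35,"dy": -11.3,"dz": 20},
  {"dx": 35,"dy": -11.3,"dz": 20},
  {},
  {},
])

```text
invalid input at $.rows[0]: expected keys dx, dy, dz, roll, jaw
```

```bash
cat > g.py <<'E'
from h import *
import sys
o=get_obs(); print(o["time_s"],o["grip_width"],o["force"].round(2) if hasattr(o["force"],"round") else o["force"])
a=shot("wrist"); f,z,K,R,t=a
P=cloud(z,K,R,t); hsv=cv2.cvtColor(f,cv2.COLOR_RGB2HSV)
m=((hsv[...,0]<14)&(hsv[...,1]>140)&(hsv[...,2]>90)).astype(np.uint8)
nn,l,s,c=cv2.connectedComponentsWithStats(m)
h=float(sys.argv[2])
for i in range(1,nn):
    if s[i,4]>200:
        cn=max(cv2.findContours((l==i).astype(np.uint8),cv2.RETR_EXTERNAL,cv2.CHAIN_APPROX_NONE)[0],key=len)
        e=cv2.fitEllipse(cn); g=ray(*e[0],K,R,t,h); print(s[i],c[i],"ell",e,"gear",g.round(4),"P",np.median(P[l==i],0).round(4)); need(g[0],g[1],.003,.258)
print("cam at",(-R.T@t).round(3)); save(sys.argv[1],f,1.5)
E
python3 g.py w1.png .010
```

```text
0.1 0.09378942680086846 [-0.12 -0.68 -0.69]
[ 403   79  109   85 1767] [473.86587436 119.762309  ] ell ((480.451416015625, 115.5771255493164), (27.854183197021484, 147.03134155273438), 57.93361282348633) gear [ 0.2715 -0.7767  0.01  ] P [ 0.2609 -0.7416  0.0567]
need dx dy dz [ 64.5 270.6 201.8] roll -0.0 at [ 0.1402 -0.5316  0.205 ] [-3.141 -0.     0.258]
cam at [ 0.217 -0.511  0.384]
```

View pics/w1.png

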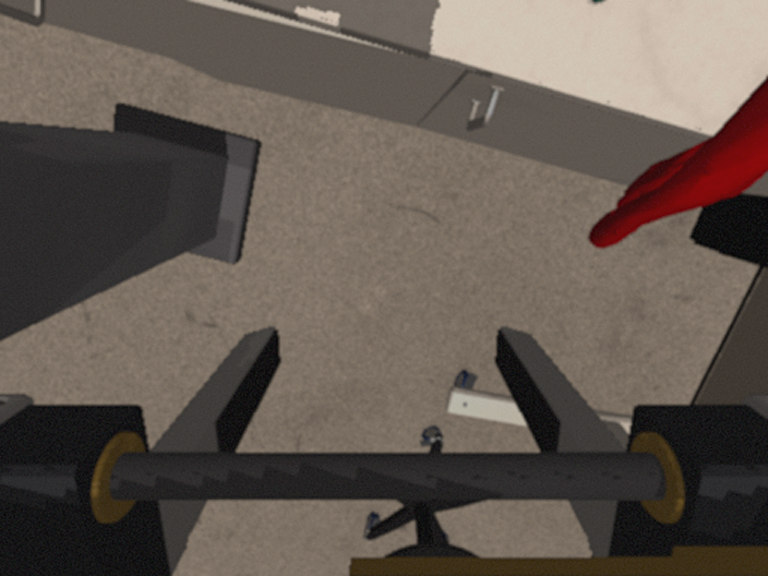

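The move was refused because every row needs all five keys. This wrist view still shows the start pose: fingers below the centre, cart and floor beneath, no gear in sight.

Request:
send_rows([
  {"dx": 35,"dy": -11.3,"dz": 0,"roll": 0,"jaw": -0.3},
  {"dx": 35,"dy": -11.3,"dz": 0,"roll": 0,"jaw": -0.3},
  {"dx": 35,"dy": -11.3,"dz": 0,"roll": 0,"jaw": -0.3},
  {"dx": 35,"dy": -11.3,"dz": 0,"roll": 0,"jaw": -0.3},
  {"dx": 35,"dy": -11.3,"dz": 10,"roll": 0,"jaw": -0.3},
  {"dx": 35,"dy": -11.3,"dz": 15,"roll": 0,"jaw": -0.3},
  {"dx": 35,"dy": -11.3,"dz": 20,"roll": 0,"jaw": -0.3},
  {"dx": 35,"dy": -11.3,"dz": 20,"roll": 0,"jaw": -0.3},
  {"dx": 35,"dy": -11.3,"dz": 20,"roll": 0,"jaw": -0.3},
  {"dx": 0,"dy": 0,"dz": 0,"roll": 0,"jaw": -0.3},
  {"dx": 0,"dy": 0,"dz": 0,"roll": 0,"jaw": -0.3},
])

```text
time_s: 1.07
ee_pos: [0.419, -0.3521, 0.1195]
eef_rot: [-3.139, 0.001, 0.261]
force: [-1.2, -0.5, -0.1]
grip_width: 0.0608
grip_force: 0.0
```

```bash
python3 g.py w2.png .010
```

```text
1.0667 0.060790136715675396 [-1.23 -0.54 -0.11]
[239 165  39  39 952] [258.23739496 184.04726891] ell ((258.26495361328125, 184.16458129882812), (34.45526885986328, 35.46553039550781), 96.23402404785156) gear [ 0.4198 -0.3511  0.01  ] P [ 0.4205 -0.3507  0.0098]
need dx dy dz [  1.9  -1.7 117.6] roll 0.1 at [ 0.4185 -0.3533  0.1206] [-3.141e+00  1.000e-03  2.590e-01]
cam at [ 0.496 -0.331  0.298]
```

View pics/w2.png

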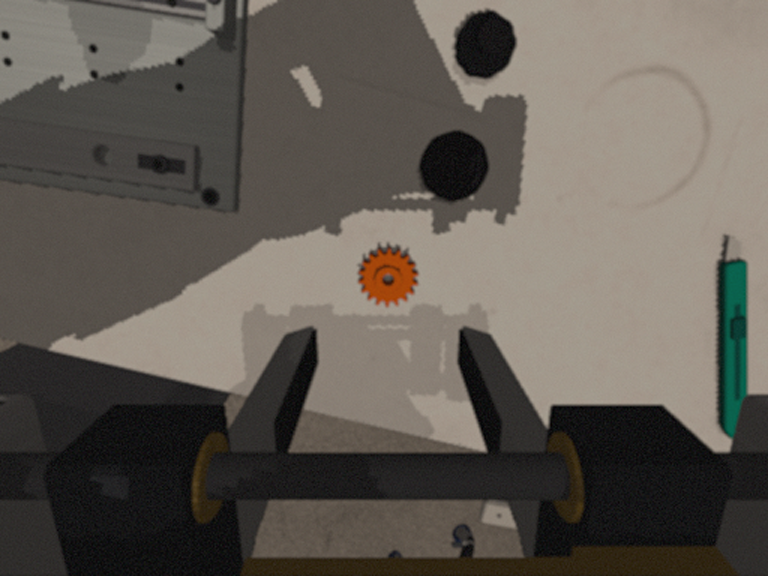

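The gear is centred between the open fingers at (387,276), the cap is at (454,165) and the clamp knob at (485,45), both clear of the fingers. Descending.

Request:
send_rows([
  {"dx": 1.5,"dy": -1,"dz": 25,"roll": 0,"jaw": -0.3},
  {"dx": 0,"dy": 0,"dz": 25,"roll": 0,"jaw": -0.3},
  {"dx": 0,"dy": 0,"dz": 25,"roll": 0,"jaw": -0.3},
  {"dx": 0,"dy": 0,"dz": 20,"roll": 0,"jaw": -0.3},
  {"dx": 0,"dy": 0,"dz": 10,"roll": 0,"jaw": -0.3},
  {"dx": 0,"dy": 0,"dz": 5,"roll": 0,"jaw": -0.3},
  {"dx": 0,"dy": 0,"dz": 3,"roll": 0,"jaw": -0.3},
  {"dx": 0,"dy": 0,"dz": 2,"roll": 0,"jaw": -0.3},
  {"dx": 0,"dy": 0,"dz": 0,"roll": 0,"jaw": -0.3},
])

```text
time_s: 1.87
ee_pos: [0.4198, -0.3526, 0.0065]
eef_rot: [3.14, -0.001, 0.257]
force: [0.7, 0.0, 0.0]
grip_width: 0.0608
grip_force: 0.0
```

Request:
send_rows([
  {"dx": 0,"dy": 0,"dz": 1.5,"roll": 0,"jaw": 0},
  {"dx": 0,"dy": 0,"dz": 0,"roll": 0,"jaw": 0.2},
  {"dx": 0,"dy": 0,"dz": 0,"roll": 0,"jaw": 0.4},
  {"dx": 0,"dy": 0,"dz": 0,"roll": 0,"jaw": 0.6},
  {"dx": 0,"dy": 0,"dz": 0,"roll": 0,"jaw": 0.6},
  {"dx": 0,"dy": 0,"dz": 0,"roll": 0,"jaw": 0.6},
], force=12)

```text
time_s: 2.37
ee_pos: [0.4198, -0.3522, 0.0045]
eef_rot: [3.141, -0.0, 0.258]
force: [-0.8, 0.1, 3.7]
grip_width: 0.0399
grip_force: 12.0
```

```bash
python3 g.py w3.png .010; python3 -c "
from h import *
need(.5488,-.0463,.14,.122+1.5708)"
```

```text
2.3667 0.03993713206191072 [-0.82  0.14  3.68]
[ 227  204   62   59 2226] [257.655885   232.87601078] ell ((257.8243713378906, 232.91024780273438), (52.26556396484375, 57.52192687988281), 89.81971740722656) gear [ 0.42   -0.3513  0.01  ] P [ 0.4205 -0.3508  0.0097]
need dx dy dz [ 0.4 -0.9  1.5] roll -0.0 at [ 0.4198 -0.3522  0.0045] [ 3.141 -0.     0.258]
cam at [ 0.496 -0.331  0.183]
need dx dy dz [ 202.8 -262.9 -135.5] roll -82.2 at [ 0.4198 -0.3522  0.0045] [ 3.141 -0.     0.258]
```

Run:
```python
from h import *
y=.122; ex=np.array([np.cos(y),np.sin(y)]); ey=np.array([-np.sin(y),np.cos(y)]); N=np.array([.5488,-.0463])
for n in("top0","scene0"):
    d=np.load(n+".npz"); P=cloud(d["z"],d["K"],d["R"],d["t"]).reshape(-1,3)
    q=P[:,:2]-N; q=np.c_[q@ex,q@ey]; 
    for lo,hi in((.1,.14),(.14,.16),(.16,.18),(.18,.2),(.2,.24)):
      for sgn in(1,-1):
        k=(P[:,2]>lo)&(P[:,2]<hi)&(q[:,1]*sgn>.05)&(q[:,1]*sgn<.2)&(q[:,0]>-.08)&(q[:,0]<.12)
        if k.sum()>8: print(n,lo,sgn,k.sum(),"x",np.percentile(q[k,0],[2,50,98]).round(3),"y",np.percentile(q[k,1],[2,50,98]).round(3))
```

```text
top0 0.1 1 33 x [0.063 0.065 0.071] y [0.109 0.112 0.119]
top0 0.1 -1 10 x [0.064 0.066 0.067] y [-0.111 -0.11  -0.109]
top0 0.14 1 360 x [-0.032 -0.014  0.066] y [0.083 0.102 0.142]
top0 0.14 -1 132 x [-0.023 -0.013  0.014] y [-0.136 -0.108 -0.092]
top0 0.16 -1 65 x [-0.017 -0.01   0.055] y [-0.131 -0.111 -0.098]
top0 0.18 1 95 x [-0.018  0.006  0.077] y [0.097 0.104 0.137]
top0 0.18 -1 222 x [-0.013  0.055  0.08 ] y [-0.127 -0.112 -0.089]
top0 0.2 1 631 x [-0.018  0.013  0.08 ] y [0.097 0.113 0.134]
top0 0.2 -1 250 x [-0.013  0.004  0.081] y [-0.126 -0.113 -0.102]
scene0 0.1 1 67 x [0.06  0.064 0.071] y [0.11  0.113 0.121]
scene0 0.1 -1 112 x [-0.024  0.063  0.072] y [-0.135 -0.117 -0.107]
scene0 0.14 1 266 x [-0.035 -0.009  0.068] y [0.083 0.106 0.141]
scene0 0.14 -1 235 x [-0.025 -0.008  0.07 ] y [-0.136 -0.125 -0.104]
scene0 0.16 1 113 x [-0.02  -0.001  0.07 ] y [0.099 0.109 0.125]
scene0 0.16 -1 179 x [-0.018 -0.003  0.077] y [-0.128 -0.123 -0.107]
scene0 0.18 1 245 x [-0.021  0.01   0.079] y [0.097 0.105 0.13 ]
scene0 0.18 -1 338 x [-0.016  0.039  0.079] y [-0.127 -0.12  -0.103]
scene0 0.2 1 320 x [-0.021  0.004  0.078] y [0.097 0.109 0.13 ]
scene0 0.2 -1 254 x [-0.016 -0.004  0.071] y [-0.127 -0.119 -0.107]
```

Request:
send_rows([
  {"dx": 0,"dy": 0,"dz": -10,"roll": 0,"jaw": 0.6},
  {"dx": 0,"dy": 0,"dz": -30,"roll": 0,"jaw": 0.6},
  {"dx": 0,"dy": 0,"dz": -40,"roll": 0,"jaw": 0.6},
  {"dx": 0,"dy": 0,"dz": -40,"roll": 0,"jaw": 0.6},
  {"dx": 0,"dy": 0,"dz": -35,"roll": 0,"jaw": 0.6},
  {"dx": 0,"dy": 0,"dz": 0,"roll": 0,"jaw": 0.6},
])

```text
time_s: 2.92
ee_pos: [0.4215, -0.3538, 0.1671]
eef_rot: [3.132, -0.006, 0.258]
force: [0.3, -0.8, 1.9]
grip_width: 0.0394
grip_force: 12.0
```

```bash
python3 -c "
from h import *
o=get_obs();print(o['grip_width'],o['force'],o['qpos'])
need(.42,-.06,.16,.122+1.5708)"
```

```text
0.039387884782062725 [ 0.29590965 -0.76433959  1.93760536] [-7.64873759e-01  3.28008845e-01  1.57620759e+00  2.43408767e-05
  1.22658434e+00  5.48086770e-01]
need dx dy dz [  73.5 -284.5    4.9] roll -82.2 at [ 0.4215 -0.3538  0.1671] [ 3.132 -0.006  0.258]
```

Request:
send_rows([
  {"dx": 9.2,"dy": -35.5,"dz": 0,"roll": 0,"jaw": 0.6},
  {"dx": 9.2,"dy": -35.5,"dz": 0,"roll": 0,"jaw": 0.6},
  {"dx": 9.2,"dy": -35.5,"dz": 0,"roll": 0,"jaw": 0.6},
  {"dx": 9.2,"dy": -35.5,"dz": 0,"roll": 0,"jaw": 0.6},
  {"dx": 9.2,"dy": -35.5,"dz": 0,"roll": 0,"jaw": 0.6},
  {"dx": 9.2,"dy": -35.5,"dz": 0,"roll": 0,"jaw": 0.6},
  {"dx": 9.2,"dy": -35.5,"dz": 0,"roll": 0,"jaw": 0.6},
  {"dx": 9.2,"dy": -35.5,"dz": 0,"roll": 0,"jaw": 0.6},
])

```text
time_s: 3.58
ee_pos: [0.4178, -0.057, 0.1594]
eef_rot: [3.142, -0.0, 0.258]
force: [1.7, -0.2, -0.2]
grip_width: 0.0394
grip_force: 12.0
```

Request:
send_rows([
  {"dx": 0,"dy": 0,"dz": 0,"roll": -7.1,"jaw": 0.6},
  {"dx": 0,"dy": 0,"dz": 0,"roll": -7.1,"jaw": 0.6},
  {"dx": 0,"dy": 0,"dz": 0,"roll": -7.1,"jaw": 0.6},
  {"dx": 0,"dy": 0,"dz": 0,"roll": -7.1,"jaw": 0.6},
  {"dx": 0,"dy": 0,"dz": 0,"roll": -7.1,"jaw": 0.6},
  {"dx": 0,"dy": 0,"dz": 0,"roll": -7.1,"jaw": 0.6},
  {"dx": 0,"dy": 0,"dz": 0,"roll": -7.1,"jaw": 0.6},
  {"dx": 0,"dy": 0,"dz": 0,"roll": -7.1,"jaw": 0.6},
  {"dx": 0,"dy": 0,"dz": 0,"roll": -7.1,"jaw": 0.6},
  {"dx": 0,"dy": 0,"dz": 0,"roll": -7.1,"jaw": 0.6},
  {"dx": 0,"dy": 0,"dz": 0,"roll": -7.1,"jaw": 0.6},
  {"dx": 0,"dy": 0,"dz": 0,"roll": -7.1,"jaw": 0.6},
])

```text
time_s: 4.58
ee_pos: [0.4182, -0.0587, 0.1593]
eef_rot: [-3.141, -0.0, 1.751]
force: [0.4, 0.0, -0.7]
grip_width: 0.0397
grip_force: 12.0
```

Request:
send_rows([
  {"dx": 0,"dy": 0,"dz": 0,"roll": -7.1,"jaw": 0.6},
  {"dx": 0,"dy": 0,"dz": 0,"roll": -7.1,"jaw": 0.6},
  {"dx": 0,"dy": 0,"dz": 0,"roll": 0,"jaw": 0.6},
])

```text
time_s: 4.83
ee_pos: [0.4182, -0.0587, 0.1593]
eef_rot: [-3.141, -0.0, 1.999]
force: [-0.6, -0.6, -0.6]
grip_width: 0.0398
grip_force: 12.0
```

```bash
python3 -c "
from h import *
o=get_obs();print(o['time_s'],o['grip_width'],o['qpos'])
need(.5488,-.0463,.09,1.993)"
```

```text
4.8333 0.03976023704587722 [-2.26144451e-01  6.13004350e-02  1.91647196e+00 -9.57341487e-06
  1.16402775e+00 -6.54165324e-01]
need dx dy dz [-43.  124.   69.2] roll 0.3 at [ 0.4182 -0.0587  0.1593] [-3.141 -0.     1.999]
```

Request:
send_rows([
  {"dx": -8.6,"dy": 24.8,"dz": 0,"roll": 0,"jaw": 0.6},
  {"dx": -8.6,"dy": 24.8,"dz": 0,"roll": 0,"jaw": 0.6},
  {"dx": -8.6,"dy": 24.8,"dz": 5,"roll": 0,"jaw": 0.6},
  {"dx": -8.6,"dy": 24.8,"dz": 15,"roll": 0,"jaw": 0.6},
  {"dx": -8.6,"dy": 24.8,"dz": 20,"roll": 0,"jaw": 0.6},
  {"dx": 0,"dy": 0,"dz": 19,"roll": 0,"jaw": 0.6},
  {"dx": 0,"dy": 0,"dz": 0,"roll": 0,"jaw": 0.6},
  {"dx": 0,"dy": 0,"dz": 0,"roll": 0,"jaw": 0.6},
])

```text
time_s: 5.5
ee_pos: [0.5484, -0.0471, 0.0997]
eef_rot: [-3.14, -0.001, 1.99]
force: [0.1, -0.5, -0.2]
grip_width: 0.0396
grip_force: 12.0
```

Run:
```python
from h import *
a=shot("wrist"); np.savez("w4.npz",f=a[0],z=a[1],K=a[2],R=a[3],t=a[4])
b=shot("scene")
big=np.zeros((576,768,3),np.uint8); 
w=cv2.resize(a[0][60:324],(512,264)); 
can=np.vstack([cv2.resize(a[0][100:340,100:420],(768,576))[:, :]]); save("w4.png",can)
save("s4.png",b[0][60:260,0:330],2)
print(get_obs()["ee_pos"])
```

```text
[ 0.54918847 -0.04730061  0.10165389]
```

View pics/w4.png

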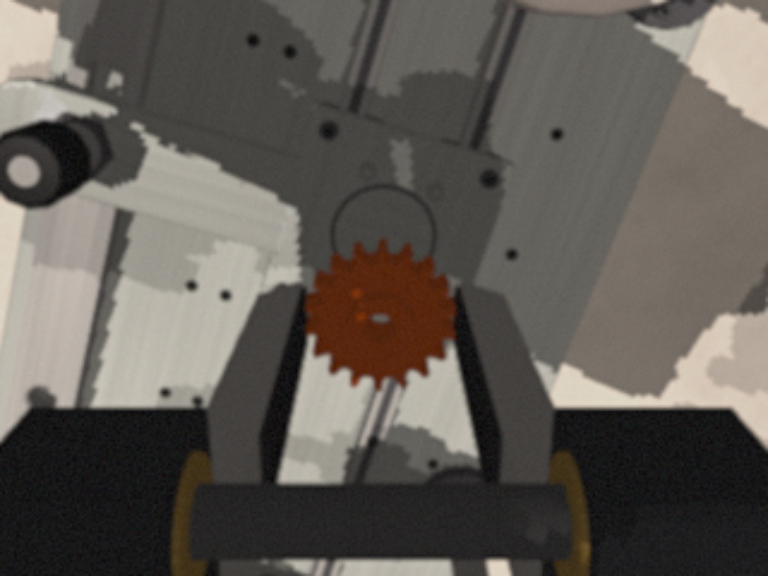

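View pics/s4.png

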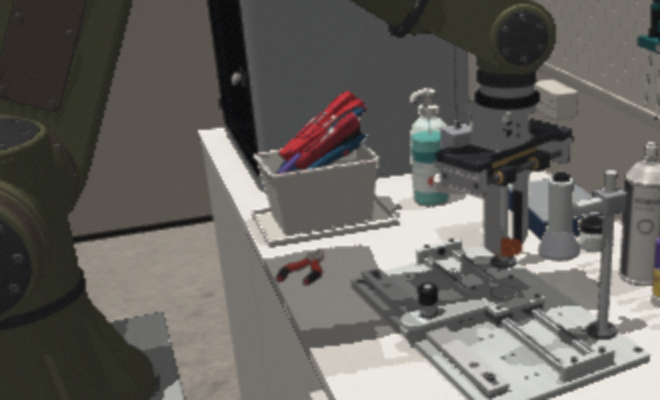

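The wrist view shows the gear held at crop (381,314), with the seat circle centred near (384,237) and two dowels at (368,170) and (435,190). In the scene view the gripper stands clear of both heads.

Run:
```python
from h import *
d=np.load("w4.npz"); f,z,K,R,t=[d[k] for k in "fzKRt"]
c=lambda u,v:(100+(u+.5)/2.4-.5,100+(v+.5)/2.4-.5)
n=ray(*c(384,237),K,R,t,.036); d1=ray(*c(368,170),K,R,t,.043); d2=ray(*c(435,190),K,R,t,.043)
y=.122; ey=np.array([-np.sin(y),np.cos(y)])
print("nest circ",n.round(4),"dowels",d1.round(4),d2.round(4),np.hypot(*(d1-d2)[:2]),"nest dow",((d1+d2)/2)[:2]-.0214*ey)
s1=ray(*c(329,130),K,R,t,.037);s2=ray(*c(489,179),K,R,t,.037);m=(s1+s2)/2; v=(s2-s1)[:2];print("screws",s1.round(4),s2.round(4),np.hypot(*v), "dir yaw",np.arctan2(v[1],v[0]), "fromnest", (m-n)[:2]@ey, (m-n)[:2]@[np.cos(y),np.sin(y)])
hsv=cv2.cvtColor(f,cv2.COLOR_RGB2HSV)
m=((hsv[...,0]<14)&(hsv[...,1]>140)&(hsv[...,2]>60)).astype(np.uint8)
cn=max(cv2.findContours(m,cv2.RETR_EXTERNAL,cv2.CHAIN_APPROX_NONE)[0],key=len)
(e,r)=cv2.minEnclosingCircle(cn); o=get_obs(); print("gear px",e,r,o["ee_pos"])
g=ray(*e,K,R,t,o["ee_pos"][2]+.006); print("gear",g.round(4))
dv=Ro.from_euler("xyz",o["eef_rot"]).inv().apply(n-g); print("move tool",dv*1e3)
```

```text
nest circ [ 0.548  -0.0446  0.036 ] dowels [ 0.5325 -0.0231  0.043 ] [ 0.5561 -0.0202  0.043 ] 0.0237809194033942 nest dow [ 0.54686387 -0.04291434]
screws [ 0.5151 -0.017   0.037 ] [ 0.5725 -0.0102  0.037 ] 0.05779126929465973 dir yaw 0.11770221084434518 fromnest 0.03128844227187552 -0.0003370445002542295
gear px (258.2482604980469, 231.30355834960938) 31.957847595214844 [ 0.54918847 -0.04730061  0.10165389]
gear [ 0.5464 -0.0437  0.1077]
move tool [-1.48276183  1.01397814 71.65627364]
```

Request:
send_rows([
  {"dx": -1,"dy": 0.8,"dz": 15,"roll": 0,"jaw": 0.6},
  {"dx": 0,"dy": 0,"dz": 15,"roll": 0,"jaw": 0.6},
  {"dx": 0,"dy": 0,"dz": 10,"roll": 0,"jaw": 0.6},
  {"dx": 0,"dy": 0,"dz": 4,"roll": 0,"jaw": 0.6},
  {"dx": 0,"dy": 0,"dz": 0,"roll": 0,"jaw": 0.6},
  {"dx": 0,"dy": 0,"dz": 0,"roll": 0,"jaw": 0.6},
])

```text
time_s: 6.1
ee_pos: [0.5506, -0.0478, 0.0572]
eef_rot: [3.141, 0.001, 1.992]
force: [-0.8, 0.5, -0.8]
grip_width: 0.0395
grip_force: 12.0
```

Run:
```python
from h import *
a=shot("wrist"); np.savez("w5.npz",f=a[0],z=a[1],K=a[2],R=a[3],t=a[4])
g=a[0][120:300,160:360]; g=np.clip(g.astype(float)*1.5,0,255).astype(np.uint8); save("w5.png",g,3.2); o=get_obs(); print(o["ee_pos"],o["eef_rot"])
```

```text
[ 0.55071782 -0.04783201  0.05728131] [3.14041460e+00 7.51865022e-04 1.99244115e+00]
```

View pics/w5.png

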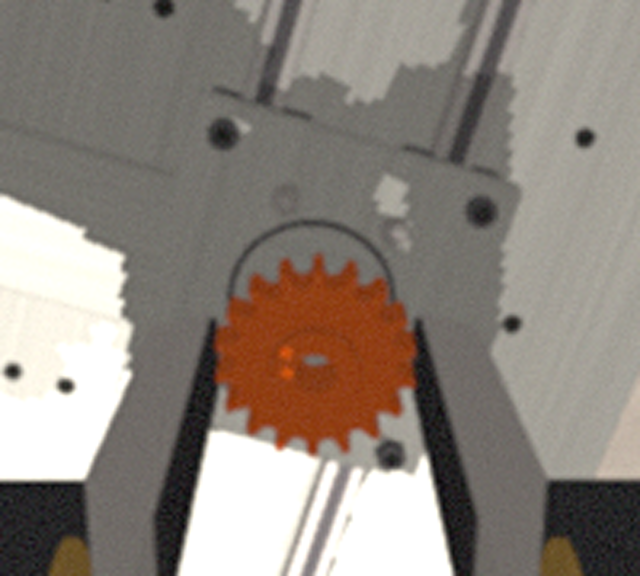

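The wrist view shows the gear at crop (316,355). Three corner screws of the carriage plate are visible at (223,133), (481,211) and (390,455), two dowels at (287,195) and (400,233), and the seat-circle arc with its top at (312,221).

```bash
cat > m5.py <<'E'
from h import *
d=np.load("w5.npz"); f,z,K,R,t=[d[k] for k in "fzKRt"]
G=cv2.cvtColor(f,cv2.COLOR_RGB2GRAY).astype(float)
c=lambda u,v:(160+(u+.5)/3.2-.5,120+(v+.5)/3.2-.5)
y=.122; ey=np.array([-np.sin(y),np.cos(y)]); ex=np.array([np.cos(y),np.sin(y)])
def blob(p,r=6):
    u,v=np.round(c(*p)).astype(int); w=G[v-r:v+r+1,u-r:u+r+1]; b=np.median(w)-w; b[b<.4*b.max()]=0
    V,U=np.mgrid[-r:r+1,-r:r+1]; return u+(U*b).sum()/b.sum(), v+(V*b).sum()/b.sum()
S=[ray(*blob(p),K,R,t,.037) for p in((223,133),(481,211),(390,455))]
print("screws",np.round(S,4),"diag mid",((S[0]+S[2])/2).round(4), [np.hypot(*(S[i]-S[j])[:2]).round(4) for i,j in((0,1),(1,2),(0,2))])
# arc: min intensity along radial lines
pts=[]
u0,v0=c(311,301)
for a in np.radians(np.arange(190,351,5)):
    rr=np.arange(21,29,.25); m=np.array([u0+rr*np.cos(a),v0+rr*np.sin(a)],np.float32)
    pr=cv2.remap(G.astype(np.float32),m[0][None],m[1][None],cv2.INTER_CUBIC)[0]
    U=f[int(round(v0+25*np.sin(a))),int(round(u0+25*np.cos(a)))].astype(int)
    if U[0]-U[2]<25: i=pr.argmin(); pts.append(ray(m[0][i],m[1][i],K,R,t,.036)[:2])
pts=np.array(pts); 
from scipy.optimize import least_squares
s=least_squares(lambda q:np.hypot(*(pts-q[:2]).T)-q[2],[.549,-.046,.017],loss="soft_l1",f_scale=.0005).x
print("arc n",len(pts),"centre",s.round(4))
D=[ray(*c(*p),K,R,t,.043) for p in((287,193),(400,233))]; print("dow",np.round(D,4),"->",(D[0]+D[1])[:2]/2-.0214*ey)
hsv=cv2.cvtColor(f,cv2.COLOR_RGB2HSV)
m=((hsv[...,0]<14)&(hsv[...,1]>140)&(hsv[...,2]>60)).astype(np.uint8)
cn=max(cv2.findContours(m,cv2.RETR_EXTERNAL,cv2.CHAIN_APPROX_NONE)[0],key=len)
e,r=cv2.minEnclosingCircle(cn); print("gear px",e,r,[np.round(ray(*e,K,R,t,h),4) for h in (.06,.063,.066)], "cam",(-R.T@t).round(4))
E
python3 m5.py
```

```text
screws [[ 0.5148 -0.0172  0.037 ]
 [ 0.5724 -0.0101  0.037 ]
 [ 0.5797 -0.0713  0.037 ]] diag mid [ 0.5473 -0.0442  0.037 ] [np.float64(0.058), np.float64(0.0616), np.float64(0.0845)]
arc n 33 centre [ 0.547  -0.044   0.0179]
dow [[ 0.5319 -0.0219  0.043 ]
 [ 0.5572 -0.0202  0.043 ]] -> [ 0.5471696  -0.04227484]
gear px (258.25, 231.25) 31.970788955688477 [array([ 0.5494, -0.0465,  0.06  ]), array([ 0.5489, -0.0453,  0.063 ]), array([ 0.5483, -0.044 ,  0.066 ])] cam [0.5171 0.0254 0.2357]
```

Request:
send_rows([
  {"dx": 1.8,"dy": -1.0,"dz": 0,"roll": 0,"jaw": 0.6},
  {"dx": 0,"dy": 0,"dz": 3,"roll": 0,"jaw": 0.6},
  {"dx": 0,"dy": 0,"dz": 3,"roll": 0,"jaw": 0.6},
  {"dx": 0,"dy": 0,"dz": 1,"roll": 0,"jaw": 0.6},
  {"dx": 0,"dy": 0,"dz": 1,"roll": 0,"jaw": 0.6},
  {"dx": 0,"dy": 0,"dz": 1,"roll": 0,"jaw": 0.6},
  {"dx": 0,"dy": 0,"dz": 0,"roll": 0,"jaw": 0.6},
])

```text
time_s: 6.73
ee_pos: [0.5486, -0.0465, 0.047]
eef_rot: [-3.141, -0.0, 1.993]
force: [-0.0, -0.8, -0.0]
grip_width: 0.0394
grip_force: 12.0
```

Request:
send_rows([
  {"dx": 0,"dy": 0,"dz": 1,"roll": 0,"jaw": 0.6},
  {"dx": 0,"dy": 0,"dz": 1,"roll": 0,"jaw": 0.6},
  {"dx": 0,"dy": 0,"dz": 0,"roll": 0,"jaw": 0.6},
])

```text
time_s: 6.98
ee_pos: [0.5485, -0.0465, 0.045]
eef_rot: [-3.141, -0.0, 1.993]
force: [-0.3, 0.4, -1.4]
grip_width: 0.0399
grip_force: 12.0
```

Request:
send_rows([
  {"dx": 0,"dy": 0,"dz": 1,"roll": 0,"jaw": 0.6},
  {"dx": 0,"dy": 0,"dz": 1,"roll": 0,"jaw": 0.6},
  {"dx": 0,"dy": 0,"dz": 0.7,"roll": 0,"jaw": 0.6},
  {"dx": 0,"dy": 0,"dz": 0,"roll": 0,"jaw": 0.6},
])

```text
time_s: 7.32
ee_pos: [0.5485, -0.0465, 0.0424]
eef_rot: [-3.141, -0.0, 1.993]
force: [-0.2, 0.3, -0.8]
grip_width: 0.0395
grip_force: 12.0
```

Request:
send_rows([
  {"dx": 0,"dy": 0,"dz": 0.8,"roll": 0,"jaw": 0.6},
  {"dx": 0,"dy": 0,"dz": 0.5,"roll": 0,"jaw": 0.6},
  {"dx": 0,"dy": 0,"dz": 0,"roll": 0,"jaw": 0.6},
])

```text
time_s: 7.57
ee_pos: [0.5486, -0.0465, 0.0411]
eef_rot: [-3.141, -0.0, 1.993]
force: [-0.2, -0.7, -0.3]
grip_width: 0.0398
grip_force: 12.0
```

Request:
send_rows([
  {"dx": 0,"dy": 0,"dz": 0.4,"roll": 0,"jaw": 0.6},
  {"dx": 0,"dy": 0,"dz": 0,"roll": 0,"jaw": 0.1},
  {"dx": 0,"dy": 0,"dz": 0,"roll": 0,"jaw": 0},
  {"dx": 0,"dy": 0,"dz": 0,"roll": 0,"jaw": -0.1},
  {"dx": 0,"dy": 0,"dz": 0,"roll": 0,"jaw": -0.1},
  {"dx": 0,"dy": 0,"dz": 0,"roll": 0,"jaw": -0.1},
  {"dx": 0,"dy": 0,"dz": -5,"roll": 0,"jaw": -0.1},
  {"dx": 0,"dy": 0,"dz": -15,"roll": 0,"jaw": -0.1},
  {"dx": 0,"dy": 0,"dz": -35,"roll": 0,"jaw": -0.1},
  {"dx": 0,"dy": 0,"dz": -35,"roll": 0,"jaw": -0.1},
  {"dx": 0,"dy": 0,"dz": 0,"roll": 0,"jaw": -0.1},
  {"dx": 0,"dy": 0,"dz": 0,"roll": 0,"jaw": -0.1},
])

```text
time_s: 8.57
ee_pos: [0.5495, -0.0467, 0.1329]
eef_rot: [3.138, 0.002, 1.993]
force: [0.7, -0.5, -0.2]
grip_width: 0.0517
grip_force: 0.0
```

Run:
```python
from h import *
for n in("wrist","top"):
    f,z,K,R,t=shot(n); hsv=cv2.cvtColor(f,cv2.COLOR_RGB2HSV); P=cloud(z,K,R,t)
    m=((hsv[...,0]<14)&(hsv[...,1]>140)&(hsv[...,2]>60)&(abs(P[...,1]+.046)<.05)&(abs(P[...,0]-.549)<.05)).astype(np.uint8)
    cs=cv2.findContours(m,cv2.RETR_EXTERNAL,cv2.CHAIN_APPROX_NONE)[0]
    if not cs: print(n,"none"); continue
    cn=max(cs,key=len); e,r=cv2.minEnclosingCircle(cn); p=P[m>0]
    print(n,"gear",e,r,ray(*e,K,R,t,.046).round(4),"z pct",np.percentile(p[:,2],[5,50,95]).round(4))
    A=np.c_[p[:,:2],np.ones(len(p))]; k=abs(p[:,2]-np.median(p[:,2]))<.004; print("tilt",np.linalg.lstsq(A[k],p[k,2],rcond=None)[0][:2])
    if n=="wrist":
        u,v=map(int,e); save("w6.png",np.clip(f[max(v-70,0):v+70,max(u-90,0):u+90].astype(float)*1.4,0,255).astype(np.uint8),3.5)
```

```text
wrist gear (256.76995849609375, 189.7471466064453) 21.301910400390625 [ 0.5467 -0.0444  0.046 ] z pct [0.0389 0.0456 0.0499]
tilt [ 0.00699863 -0.01430677]
top none
```

View pics/w6.png

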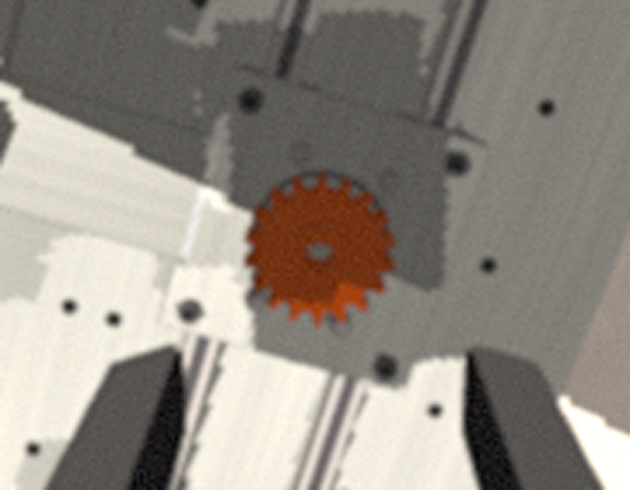

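The wrist view shows the gear flat in the nest at about (316,246), with the dowels visible around its rim. The depth (teeth about 0.046 m, tilt about 0.015) agrees with it lying on the plate. I'll recheck from the top camera once the arm has moved out of its view.

Request:
send_rows([
  {"dx": 8.3,"dy": -26.4,"dz": -8,"roll": 7.15,"jaw": -0.1},
  {"dx": 4.9,"dy": -27.2,"dz": -8,"roll": 7.15,"jaw": -0.1},
  {"dx": 1.5,"dy": -27.6,"dz": 0,"roll": 7.15,"jaw": -0.1},
  {"dx": -2,"dy": -27.6,"dz": 0,"roll": 7.15,"jaw": -0.1},
  {"dx": 0,"dy": 0,"dz": 0,"roll": 7.15,"jaw": -0.1},
  {"dx": 0,"dy": 0,"dz": 0,"roll": 7.15,"jaw": -0.1},
  {"dx": 0,"dy": 0,"dz": 0,"roll": 7.15,"jaw": -0.1},
  {"dx": 0,"dy": 0,"dz": 0,"roll": 7.15,"jaw": -0.1},
  {"dx": 0,"dy": 0,"dz": 0,"roll": 7.15,"jaw": -0.1},
  {"dx": 0,"dy": 0,"dz": 0,"roll": 7.15,"jaw": -0.1},
  {"dx": 0,"dy": 0,"dz": 0,"roll": 7.15,"jaw": -0.1},
  {"dx": 0,"dy": 0,"dz": 0,"roll": 7.15,"jaw": -0.1},
])

```text
time_s: 9.67
ee_pos: [0.4382, -0.0595, 0.1456]
eef_rot: [-3.14, 0.002, 0.489]
force: [0.0, 0.1, -0.2]
grip_width: 0.0514
grip_force: 0.0
```

Request:
send_rows([
  {"dx": 0,"dy": 0,"dz": 0,"roll": 7.15,"jaw": -0.1},
  {"dx": 0,"dy": 0,"dz": 0,"roll": 7.15,"jaw": -0.1},
  {"dx": 0,"dy": 0,"dz": 0,"roll": 7.15,"jaw": -0.1},
  {"dx": 0,"dy": 0,"dz": 0,"roll": 0,"jaw": -0.1},
  {"dx": 0,"dy": 0,"dz": 0,"roll": 0,"jaw": -0.1},
])

```text
time_s: 10.08
ee_pos: [0.4384, -0.0595, 0.146]
eef_rot: [-3.141, 0.002, 0.125]
force: [-0.3, -0.1, 0.4]
grip_width: 0.0516
grip_force: 0.0
```

Run:
```python
from h import *
for n in("wrist","top","scene"):
    f,z,K,R,t=shot(n); hsv=cv2.cvtColor(f,cv2.COLOR_RGB2HSV); P=cloud(z,K,R,t)
    m=((hsv[...,0]<14)&(hsv[...,1]>140)&(hsv[...,2]>60)&(abs(P[...,1]+.046)<.05)&(abs(P[...,0]-.549)<.05)).astype(np.uint8)
    cs=cv2.findContours(m,cv2.RETR_EXTERNAL,cv2.CHAIN_APPROX_NONE)[0]
    if cs: 
        cn=max(cs,key=len); e,r=cv2.minEnclosingCircle(cn); p=P[m>0]
        A=np.c_[p[:,:2],np.ones(len(p))]; k=abs(p[:,2]-np.median(p[:,2]))<.004
        print(n,"gear",np.round(e,1),r,ray(*e,K,R,t,.046).round(4),"z pct",np.percentile(p[:,2],[5,50,95]).round(4),"tilt",np.linalg.lstsq(A[k],p[k,2],rcond=None)[0][:2].round(3))
    k=((hsv[...,2]<70)&(abs(P[...,2]-.072)<.008)&(abs(P[...,0]-.44)<.05)&(abs(P[...,1]+.06)<.05))
    if k.sum()>10: v,u=np.nonzero(k); print(n,"knob",k.sum(),u.mean(),v.mean(),ray((u.min()+u.max())/2,(v.min()+v.max())/2,K,R,t,.074).round(4))
    if n=="wrist":
        np.savez("w7.npz",f=f,z=z,K=K,R=R,t=t); save("w7.png",f,1.5)
need(.4394,-.0599,.045,.122)
```

```text
wrist gear [259.8  65.7] 24.290868759155273 [ 0.5481 -0.0467  0.046 ] z pct [0.0441 0.0457 0.0501] tilt [ 0.003 -0.003]
wrist knob 491 256.5437881873727 193.75763747454175 [ 0.4402 -0.0568  0.074 ]
top gear [221.5 176. ] 7.159010887145996 [ 0.5481 -0.0483  0.046 ] z pct [0.0397 0.0461 0.0509] tilt [-0.004  0.023]
scene gear [252.4 204. ] 6.690641403198242 [ 0.5423 -0.0566  0.046 ] z pct [0.0376 0.0437 0.0484] tilt [0.047 0.079]
scene knob 56 213.55357142857142 205.26785714285714 [ 0.4334 -0.0708  0.074 ]
need dx dy dz [  0.8   0.5 101.5] roll 0.1 at [ 0.4386 -0.0596  0.1465] [-3.141e+00  1.000e-03  1.240e-01]
```

View pics/w7.png

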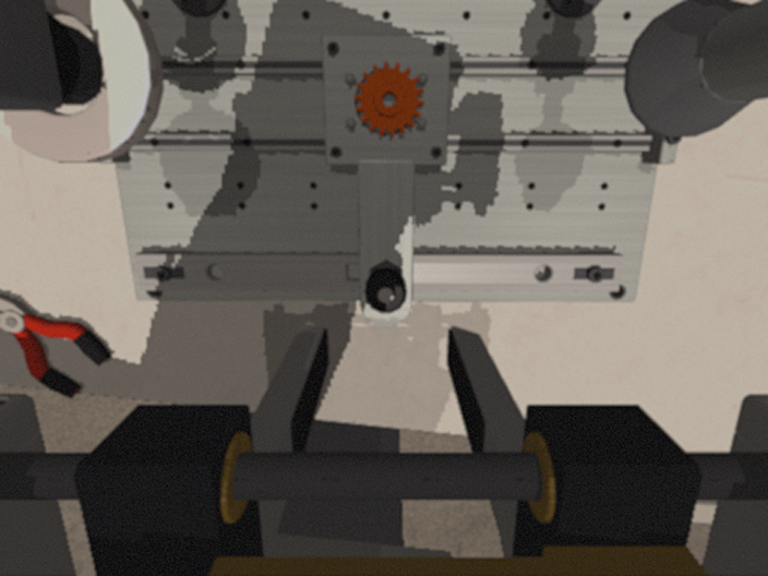

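The wrist view shows the gear seated between all four dowels at (389,100), with the knob at (387,288) centred between the fingers. The holes in the bar are at (215,272) and (543,272), so the camera-side hole is about 120 mm from the knob.

Request:
send_rows([
  {"dx": 0.8,"dy": 0.3,"dz": 25,"roll": 0,"jaw": -0.1},
  {"dx": 0,"dy": 0,"dz": 25,"roll": 0,"jaw": -0.1},
  {"dx": 0,"dy": 0,"dz": 20,"roll": 0,"jaw": -0.1},
  {"dx": 0,"dy": 0,"dz": 15,"roll": 0,"jaw": -0.1},
  {"dx": 0,"dy": 0,"dz": 10,"roll": 0,"jaw": -0.1},
  {"dx": 0,"dy": 0,"dz": 5,"roll": 0,"jaw": -0.1},
  {"dx": 0,"dy": 0,"dz": 0,"roll": 0,"jaw": -0.1},
  {"dx": 0,"dy": 0,"dz": 0,"roll": 0,"jaw": 0.2},
  {"dx": 0,"dy": 0,"dz": 0,"roll": 0,"jaw": 0.4},
  {"dx": 0,"dy": 0,"dz": 0,"roll": 0,"jaw": 0.6},
  {"dx": 0,"dy": 0,"dz": 0,"roll": 0,"jaw": 0.6},
], force=35)

```text
time_s: 11.15
ee_pos: [0.4399, -0.0598, 0.0474]
eef_rot: [3.141, -0.001, 0.121]
force: [0.2, 4.2, 2.5]
grip_width: 0.0285
grip_force: 2.1
```

Request:
send_rows([
  {"dx": 0,"dy": 0,"dz": 0,"roll": 0,"jaw": 0.6},
  {"dx": 0,"dy": 0,"dz": -3,"roll": 0,"jaw": 0.6},
  {"dx": 0,"dy": 0,"dz": -3,"roll": 0,"jaw": 0.6},
  {"dx": 0,"dy": 0,"dz": 0,"roll": 0,"jaw": 0.6},
])

```text
time_s: 11.48
ee_pos: [0.4398, -0.0598, 0.0532]
eef_rot: [3.141, -0.0, 0.121]
force: [3.4, -0.3, -6.6]
grip_width: 0.0253
grip_force: 35.0
```

The spring pull of about 6.6 N shows the plunger coming up. Lifting it to about 12.5 mm next.

Request:
send_rows([
  {"dx": 0,"dy": 0,"dz": -3,"roll": 0,"jaw": 0.6},
  {"dx": 0,"dy": 0,"dz": -2.5,"roll": 0,"jaw": 0.6},
  {"dx": 0,"dy": 0,"dz": -1,"roll": 0,"jaw": 0.6},
  {"dx": 0,"dy": 0,"dz": 0,"roll": 0,"jaw": 0.6},
])

```text
time_s: 11.82
ee_pos: [0.4397, -0.0598, 0.0594]
eef_rot: [3.142, -0.0, 0.121]
force: [5.7, -0.6, -7.9]
grip_width: 0.0255
grip_force: 35.0
```

Run:
```python
from h import *
o=get_obs(); print(o["ee_pos"],o["force"],o["moment"])
p=np.array([.4399,-.0598])+.070*np.array([-np.sin(.122),np.cos(.122)]); need(p[0],p[1],o["ee_pos"][2],.122)
```

```text
[ 0.43973454 -0.0598044   0.05940177] [ 5.72520573 -0.56393451 -7.90902942] [ 0.01566624 -1.01336862  0.03900653]
need dx dy dz [  0.1 -70.   -0. ] roll -0.1 at [ 0.4397 -0.0598  0.0594] [ 3.142 -0.     0.121]
```

Request:
send_rows([
  {"dx": 0,"dy": 0,"dz": -0.6,"roll": 0,"jaw": 0.6},
  {"dx": 0,"dy": -1,"dz": 0,"roll": 0,"jaw": 0.6},
  {"dx": 0,"dy": -2,"dz": 0,"roll": 0,"jaw": 0.6},
  {"dx": 0,"dy": -3,"dz": 0,"roll": 0,"jaw": 0.6},
  {"dx": 0,"dy": -3,"dz": 0,"roll": 0,"jaw": 0.6},
  {"dx": 0,"dy": -3,"dz": 0,"roll": 0,"jaw": 0.6},
  {"dx": 0,"dy": -3,"dz": 0,"roll": 0,"jaw": 0.6},
])

```text
time_s: 12.4
ee_pos: [0.4379, -0.0449, 0.0598]
eef_rot: [3.141, -0.0, 0.121]
force: [5.0, -0.9, -8.8]
grip_width: 0.0251
grip_force: 35.0
```

Request:
send_rows([
  {"dx": 0,"dy": -3,"dz": 0,"roll": 0,"jaw": 0.6},
  {"dx": 0,"dy": -3,"dz": 0,"roll": 0,"jaw": 0.6},
  {"dx": 0,"dy": -3,"dz": 0,"roll": 0,"jaw": 0.6},
  {"dx": 0,"dy": -3,"dz": 0,"roll": 0,"jaw": 0.6},
])

```text
time_s: 12.73
ee_pos: [0.4364, -0.033, 0.0598]
eef_rot: [3.141, -0.0, 0.121]
force: [5.7, -0.9, -8.0]
grip_width: 0.0254
grip_force: 35.0
```

Past the slot edge with no contact. Carrying on to about 75 mm.

Request:
send_rows([
  {"dx": 0,"dy": -4,"dz": 0,"roll": 0,"jaw": 0.6},
  {"dx": 0,"dy": -5,"dz": 0,"roll": 0,"jaw": 0.6},
  {"dx": 0,"dy": -5,"dz": 0,"roll": 0,"jaw": 0.6},
  {"dx": 0,"dy": -5,"dz": 0,"roll": 0,"jaw": 0.6},
  {"dx": 0,"dy": -5,"dz": 0,"roll": 0,"jaw": 0.6},
  {"dx": 0,"dy": -5,"dz": 0,"roll": 0,"jaw": 0.6},
  {"dx": 0,"dy": -5,"dz": 0,"roll": 0,"jaw": 0.6},
  {"dx": 0,"dy": -5,"dz": 0,"roll": 0,"jaw": 0.6},
  {"dx": 0,"dy": -4,"dz": 0,"roll": 0,"jaw": 0.6},
  {"dx": 0,"dy": -3,"dz": 0,"roll": 0,"jaw": 0.6},
  {"dx": 0,"dy": 0,"dz": 0,"roll": 0,"jaw": 0.6},
])

```text
time_s: 13.65
ee_pos: [0.4308, 0.0131, 0.0598]
eef_rot: [-3.141, -0.0, 0.121]
force: [5.6, 2.6, -8.8]
grip_width: 0.025
grip_force: 35.0
```

Run:
```python
from h import *
f,z,K,R,t=shot("top"); hsv=cv2.cvtColor(f,cv2.COLOR_RGB2HSV); P=cloud(z,K,R,t)
m=((hsv[...,0]<14)&(hsv[...,1]>140)&(hsv[...,2]>60)&(abs(P[...,1])<.12)&(abs(P[...,0]-.549)<.05))
print("gear",m.sum(),np.median(P[m],0).round(4) if m.any() else "")
o=get_obs(); s=np.array([-np.sin(.122),np.cos(.122)]); p=o["ee_pos"][:2]-np.array([.4399,-.0598]); print("travel",p@s,"off",p@[s[1],-s[0]],o["force"])
```

```text
gear 139 [0.5389 0.0228 0.0463]
travel 0.07332642260543713 off -0.00019885544558570088 [ 4.94261808  2.63778641 -8.0067096 ]
```

Request:
send_rows([
  {"dx": 0,"dy": 0,"dz": 1,"roll": 0,"jaw": 0.6},
  {"dx": 0,"dy": 0,"dz": 0.8,"roll": 0,"jaw": 0.6},
  {"dx": 0,"dy": 0,"dz": 0,"roll": 0,"jaw": 0.6},
])

```text
time_s: 13.95
ee_pos: [0.4308, 0.0127, 0.0579]
eef_rot: [-3.141, -0.0, 0.121]
force: [5.2, 2.1, -8.6]
grip_width: 0.0251
grip_force: 35.0
```

Request:
send_rows([
  {"dx": 0,"dy": 0,"dz": 0.3,"roll": 0,"jaw": 0.6},
  {"dx": 0,"dy": 0,"dz": 0,"roll": 0,"jaw": 0.6},
])

```text
time_s: 14.12
ee_pos: [0.4308, 0.0127, 0.0576]
eef_rot: [-3.141, -0.0, 0.121]
force: [5.5, 1.3, -8.8]
grip_width: 0.0251
grip_force: 35.0
```

Request:
send_rows([
  {"dx": 0,"dy": 0,"dz": 0.3,"roll": 0,"jaw": 0.6},
  {"dx": 0,"dy": 0,"dz": 0,"roll": 0,"jaw": 0.6},
])

```text
time_s: 14.28
ee_pos: [0.4308, 0.0127, 0.0574]
eef_rot: [-3.141, -0.0, 0.121]
force: [4.5, 3.1, -7.2]
grip_width: 0.0251
grip_force: 35.0
```

Request:
send_rows([
  {"dx": 0,"dy": 0,"dz": 0.2,"roll": 0,"jaw": 0.6},
  {"dx": 0,"dy": 0,"dz": 0,"roll": 0,"jaw": 0.6},
])

```text
time_s: 14.45
ee_pos: [0.4309, 0.0127, 0.0574]
eef_rot: [-3.141, -0.0, 0.121]
force: [3.1, 2.2, -5.0]
grip_width: 0.0255
grip_force: 35.0
```

Request:
send_rows([
  {"dx": 0,"dy": 0,"dz": 0,"roll": 0,"jaw": 0.42},
  {"dx": 0,"dy": 0,"dz": 0,"roll": 0,"jaw": 0.38},
  {"dx": 0,"dy": 0,"dz": 0,"roll": 0,"jaw": 0.36},
  {"dx": 0,"dy": 0,"dz": 0,"roll": 0,"jaw": 0.36},
])

```text
time_s: 14.78
ee_pos: [0.4307, 0.0126, 0.0574]
eef_rot: [3.141, 0.0, 0.121]
force: [-0.4, -1.2, -0.1]
grip_width: 0.0298
grip_force: 0.0
```

Request:
send_rows([
  {"dx": 0,"dy": -1,"dz": 0,"roll": 0,"jaw": 0.36},
  {"dx": 0,"dy": -2,"dz": 0,"roll": 0,"jaw": 0.36},
  {"dx": 0,"dy": -2.5,"dz": 0,"roll": 0,"jaw": 0.36},
  {"dx": 0,"dy": -2.5,"dz": 0,"roll": 0,"jaw": 0.36},
  {"dx": 0,"dy": -2.5,"dz": 0,"roll": 0,"jaw": 0.36},
  {"dx": 0,"dy": -2.5,"dz": 0,"roll": 0,"jaw": 0.36},
  {"dx": 0,"dy": -2.5,"dz": 0,"roll": 0,"jaw": 0.36},
  {"dx": 0,"dy": -2.5,"dz": 0,"roll": 0,"jaw": 0.36},
])

```text
time_s: 15.45
ee_pos: [0.4286, 0.0303, 0.0574]
eef_rot: [3.141, 0.0, 0.121]
force: [-0.5, -6.7, 1.3]
grip_width: 0.03
grip_force: 3.1
```

```bash
cat > tr.py <<'E'
from h import *
f,z,K,R,t=shot("top"); hsv=cv2.cvtColor(f,cv2.COLOR_RGB2HSV); P=cloud(z,K,R,t)
m=((hsv[...,0]<14)&(hsv[...,1]>140)&(hsv[...,2]>60)&(abs(P[...,1])<.12)&(abs(P[...,0]-.549)<.05))
if m.any():
    v,u=np.nonzero(m); g=ray((u.min()+u.max())/2,(v.min()+v.max())/2,K,R,t,.046); print("gear",m.sum(),g.round(4), "along",(g[:2]-[.5488,-.0465])@[-np.sin(.122),np.cos(.122)])
o=get_obs(); s=np.array([-np.sin(.122),np.cos(.122)]); p=o["ee_pos"][:2]-np.array([.4399,-.0598]); print(o["time_s"],"travel",(p@s).round(4),"fwd",(o["force"][:2]@s).round(2),o["force"],o["grip_width"],o["grip_force"])
f,z,K,R,t=shot("wrist"); P=cloud(z,K,R,t); hsv=cv2.cvtColor(f,cv2.COLOR_RGB2HSV)
q=P[...,:2]-o["ee_pos"][:2]; k=(np.hypot(q[...,0],q[...,1])<.009)&(P[...,2]>.05)&(P[...,2]<.1)
print("knob top z",k.sum(),np.percentile(P[k][:,2],[10,50,90]).round(4) if k.any() else "")
E
python3 tr.py
```

```text
gear 144 [0.5374 0.0373 0.046 ] along 0.08460273827376077
15.5 travel 0.0912 fwd -3.23 [ 0.27898495 -3.22430044  0.54946861] 0.03038137659996415 1.833932027220726
knob top z 815 [0.0828 0.0844 0.0853]
```

Request:
send_rows([
  {"dx": 0,"dy": -2,"dz": 0,"roll": 0,"jaw": 0.36},
  {"dx": 0,"dy": -2,"dz": 0,"roll": 0,"jaw": 0.36},
  {"dx": 0,"dy": -2,"dz": 0,"roll": 0,"jaw": 0.36},
  {"dx": 0,"dy": -2,"dz": 0,"roll": 0,"jaw": 0.36},
  {"dx": 0,"dy": -2,"dz": 0,"roll": 0,"jaw": 0.36},
  {"dx": 0,"dy": -2,"dz": 0,"roll": 0,"jaw": 0.36},
])

```text
time_s: 16.05
ee_pos: [0.4272, 0.0422, 0.0574]
eef_rot: [3.141, 0.0, 0.121]
force: [-0.4, -6.4, 2.3]
grip_width: 0.0302
grip_force: 3.1
```

Request:
send_rows([
  {"dx": 0,"dy": -1.5,"dz": 0,"roll": 0,"jaw": 0.36},
  {"dx": 0,"dy": -1.5,"dz": 0,"roll": 0,"jaw": 0.36},
  {"dx": 0,"dy": -1.5,"dz": 0,"roll": 0,"jaw": 0.36},
  {"dx": 0,"dy": -1.5,"dz": 0,"roll": 0,"jaw": 0.36},
])

```text
time_s: 16.38
ee_pos: [0.4265, 0.0481, 0.0574]
eef_rot: [3.141, 0.0, 0.121]
force: [0.2, -6.2, 1.3]
grip_width: 0.0301
grip_force: 3.1
```

Request:
send_rows([
  {"dx": 0,"dy": -1,"dz": 0,"roll": 0,"jaw": 0.36},
  {"dx": 0,"dy": -1,"dz": 0,"roll": 0,"jaw": 0.36},
  {"dx": 0,"dy": -1,"dz": 0,"roll": 0,"jaw": 0.36},
])

```text
time_s: 16.63
ee_pos: [0.4261, 0.0511, 0.0574]
eef_rot: [3.141, 0.0, 0.121]
force: [-0.2, -5.4, 1.0]
grip_width: 0.0299
grip_force: 2.5
```

```bash
python3 tr.py
```

```text
gear 85 [0.5337 0.0541 0.046 ] along 0.10172794132926843
16.6833 travel 0.1119 fwd -5.06 [-0.45365406 -5.156856    2.03551888] 0.0303835643166752 2.5774745643138885
knob top z 817 [0.0822 0.0844 0.0851]
```

Request:
send_rows([
  {"dx": 0,"dy": -0.8,"dz": 0,"roll": 0,"jaw": 0.36},
  {"dx": 0,"dy": -0.8,"dz": 0,"roll": 0,"jaw": 0.36},
  {"dx": 0,"dy": -0.8,"dz": 0,"roll": 0,"jaw": 0.36},
], force=10)

```text
time_s: 16.98
ee_pos: [0.4258, 0.0535, 0.0574]
eef_rot: [3.141, 0.0, 0.121]
force: [-0.5, -5.1, 1.2]
grip_width: 0.0299
grip_force: 2.5
```

Request:
send_rows([
  {"dx": 0,"dy": -0.8,"dz": 0,"roll": 0,"jaw": 0.36},
  {"dx": 0,"dy": -0.8,"dz": 0,"roll": 0,"jaw": 0.36},
])

```text
time_s: 17.15
ee_pos: [0.4256, 0.0551, 0.0574]
eef_rot: [3.141, 0.0, 0.121]
force: [-0.3, -6.8, 1.8]
grip_width: 0.0302
grip_force: 3.2
```

Request:
send_rows([
  {"dx": 0,"dy": -0.7,"dz": 0,"roll": 0,"jaw": 0.36},
  {"dx": 0,"dy": -0.7,"dz": 0,"roll": 0,"jaw": 0.36},
])

```text
time_s: 17.32
ee_pos: [0.4254, 0.0564, 0.0574]
eef_rot: [3.141, 0.0, 0.121]
force: [-0.6, -5.7, 1.0]
grip_width: 0.0299
grip_force: 3.0
```

Request:
send_rows([
  {"dx": 0,"dy": -0.7,"dz": 0,"roll": 0,"jaw": 0.36},
  {"dx": 0,"dy": -0.7,"dz": 0,"roll": 0,"jaw": 0.36},
])

```text
time_s: 17.48
ee_pos: [0.4252, 0.0578, 0.0573]
eef_rot: [3.141, 0.0, 0.121]
force: [-0.1, -7.2, 0.2]
grip_width: 0.0301
grip_force: 3.4
```

Request:
send_rows([
  {"dx": 0,"dy": -0.6,"dz": 0,"roll": 0,"jaw": 0.36},
  {"dx": 0,"dy": -0.6,"dz": 0,"roll": 0,"jaw": 0.36},
])

```text
time_s: 17.65
ee_pos: [0.4251, 0.0591, 0.0573]
eef_rot: [3.141, 0.0, 0.121]
force: [-0.3, -5.4, -0.1]
grip_width: 0.0299
grip_force: 2.4
```

Request:
send_rows([
  {"dx": 0,"dy": -0.6,"dz": 0,"roll": 0,"jaw": 0.36},
  {"dx": 0,"dy": -0.6,"dz": 0,"roll": 0,"jaw": 0.36},
])

```text
time_s: 17.82
ee_pos: [0.4249, 0.0603, 0.0572]
eef_rot: [3.141, 0.0, 0.121]
force: [-0.2, -5.2, -1.8]
grip_width: 0.0299
grip_force: 2.3
```

```bash
python3 tr.py
```

```text
gear 52 [0.5298 0.0631 0.046 ] along 0.11112034008969908
17.8667 travel 0.1211 fwd -3.49 [-0.31357774 -3.55522098 -1.67578387] 0.030008210668762168 2.195701003074646
knob top z 809 [0.0827 0.0842 0.085 ]
```

Request:
send_rows([
  {"dx": 0,"dy": -0.6,"dz": 0,"roll": 0,"jaw": 0.36},
  {"dx": 0,"dy": -0.6,"dz": 0,"roll": 0,"jaw": 0.36},
])

```text
time_s: 18.08
ee_pos: [0.4247, 0.0617, 0.0572]
eef_rot: [-3.142, 0.0, 0.121]
force: [1.0, -4.4, -2.6]
grip_width: 0.0302
grip_force: 2.1
```

Request:
send_rows([
  {"dx": 0,"dy": -0.6,"dz": 0,"roll": 0,"jaw": 0.36},
  {"dx": 0,"dy": -0.6,"dz": 0,"roll": 0,"jaw": 0.36},
])

```text
time_s: 18.25
ee_pos: [0.4247, 0.0631, 0.0574]
eef_rot: [-3.141, 0.0, 0.121]
force: [-0.5, -1.8, -0.7]
grip_width: 0.0298
grip_force: 0.8
```

```bash
python3 tr.py
```

```text
gear 42 [0.5286 0.0657 0.046 ] along 0.11381999363456331
18.3 travel 0.1239 fwd -1.61 [-0.08547369 -1.62960386 -0.43727249] 0.03013372666518281 0.44060091488063335
knob top z 658 [0.0737 0.0745 0.0753]
```

The knob top dropped from 0.0842 to 0.0745 m, so the pin has snapped home. Releasing and backing off straight up.

Request:
send_rows([
  {"dx": 0,"dy": 2,"dz": 0,"roll": 0,"jaw": 0.2},
  {"dx": 0,"dy": 0,"dz": 0,"roll": 0,"jaw": 0},
  {"dx": 0,"dy": 0,"dz": 0,"roll": 0,"jaw": 0},
  {"dx": 0,"dy": 0,"dz": -5,"roll": 0,"jaw": 0},
  {"dx": 0,"dy": 0,"dz": -15,"roll": 0,"jaw": 0},
  {"dx": -5,"dy": 0,"dz": -30,"roll": 0,"jaw": 0},
  {"dx": -15,"dy": 0,"dz": -35,"roll": 0,"jaw": 0},
  {"dx": -20,"dy": 0,"dz": -20,"roll": 0,"jaw": 0},
  {"dx": 0,"dy": 0,"dz": 0,"roll": 0,"jaw": 0},
  {"dx": 0,"dy": 0,"dz": 0,"roll": 0,"jaw": 0},
])

```text
time_s: 19.18
ee_pos: [0.3855, 0.0561, 0.1636]
eef_rot: [3.141, -0.003, 0.121]
force: [0.7, -0.3, -0.1]
grip_width: 0.047
grip_force: 0.0
```

Run:
```python
from h import *
f,z,K,R,t=shot("wrist"); P=cloud(z,K,R,t); hsv=cv2.cvtColor(f,cv2.COLOR_RGB2HSV)
k=(hsv[...,2]<70)&(abs(P[...,0]-.425)<.03)&(abs(P[...,1]-.06)<.03)&(P[...,2]>.05)&(P[...,2]<.1)
print("knob",np.median(P[k],0),np.percentile(P[k][:,2],[50,90,98]) if k.any() else "")
for n in("scene","wrist"):
    f,z,K,R,t=shot(n); P=cloud(z,K,R,t); hsv=cv2.cvtColor(f,cv2.COLOR_RGB2HSV)
    m=(hsv[...,0]<14)&(hsv[...,1]>140)&(hsv[...,2]>50)&(abs(P[...,0]-.53)<.05)&(abs(P[...,1]-.07)<.06)&(P[...,2]<.08)
    if m.sum()>8: p=P[m]; A=np.c_[p[:,:2],np.ones(len(p))]; print(n,"gear",m.sum(),np.median(p,0).round(4),np.percentile(p[:,2],[5,95]).round(4))
print(get_obs()["force"],get_obs()["time_s"])
```

```text
knob [0.42495417 0.06139059 0.07414409] [0.07414409 0.07515826 0.07581251]
scene gear 78 [0.5289 0.0651 0.0436] [0.0373 0.048 ]
wrist gear 124 [0.5172 0.0742 0.0452] [0.0416 0.0469]
[-0.20600764  0.34642349 -0.08802999] 19.3333
```

```bash
python3 -c "
from station import *
print(hand_in())"
```

```text
the job is handed in; nothing more can be done
None
```

The job is handed in at about 19 s of the 58 s allowed; the judge's verdict was not returned. By the last camera checks the gear was flat in the nest, the plunger was fully home in the camera-side hole, no contact showed in the force readings during the run beyond the gripping and pushing, and the arm was clear.

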